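# Wind down the glue press with its loose crank

## Task

A wooden box with a freshly glued lid stands in the small screw press: pick up the loose crank from the bench and push it fully down onto the square end of the press screw. Then wind the screw down with it, clockwise seen from above, for the several turns it needs, letting the crank follow the screw down so that it does not come off the square, until the needle of the press stands in the green band, never in the red. Leave the crank sitting fully down on the square, and do not disturb the box in the press or the bottle, cup and pliers lying round about.

Things in the scene. Friction and masses are not known exactly. Their poses are not given: they have to be found in the camera images.
- press: grey cast screw press, bolted down; base 150 x 200 x 22 mm, two columns 72 mm left and right of the middle, head beam with its nuts up to 204 mm; the upright screw runs through it. Origin: underside centre, on the bench below the screw axis; x to its back, y left, z up. White dial on its front (-x), leaning back, below 195 mm, sinks with the screw
- box: brown wooden keepsake box, 75 x 78 x 33 mm, standing loose on the press bed (30 mm above the bench) under the plywood-faced platen. Origin: centre of its underside, z up. It need not be touched
- crank: loose dark steel crank, about 0.53 kg, lying knob up. Hub: square block 38 x 38 x 36 mm, its underside with a square socket 18.4 mm wide, 26 mm deep, sides along x and y. Origin: centre of the hub's underside; z up. Arm along +x, 22 mm wide, 24 to 36 mm up; balance ball, 38 mm, at x = -42 mm, 26 mm up. It balances about the hub, which can be gripped by its flats facing +y and -y
- knob (a point): middle of the crank's upright black knob, 75 mm from the hub axis along the crank's x and 63 mm above the hub's underside; the knob is 23 to 24 mm in diameter, reaches from 40 to 86 mm above the hub's underside and revolves freely on its own axis. Axes as those of the crank
- shaft_seat (a point): centre of the screw's round shoulder (34 mm diameter), on which the hub rests when fully on; x and y across the flats of the square, z up the screw axis. The square end, 17 mm wide, stands 22 mm above this point, its top 4 mm tapered. Turns and sinks with the screw; starts 229 to 232 mm above the bench
- screw (a joint): turning angle of the screw, rad, growing clockwise seen from above; 6 mm down a turn. Starts from 0 to 3.1, stiff to turn (about 0.1 N m), stays where left. The platen hangs at a height that differs from day to day: it meets the box somewhere between 11 and 16.5 rad, which only the needle shows
- needle (a joint): angle of the black load needle on the white dial in rad: 0 at rest (leaning left, seen from the front), growing clockwise. The platen is sprung (6 N a mm): once it presses on the box every mm of further descent (60 degrees of crank) turns the needle by 0.15 rad. Green band from 0.60 to 0.975, red from 1.20 to 1.50
- glue_bottle: white plastic bottle, 37 mm diameter, 82 mm high, upright on the bench. Origin: centre of its underside. Leave alone
- tea_cup: white porcelain cup, 77 mm wide, 57 mm high. Origin: centre of its underside. Leave alone
- pliers: pliers with orange handles, 160 x 56 x 13 mm, lying flat along its x. Origin: middle of its underside. Leave alone
Not all that is in view belongs to the job. There is more than one size of the crank; the job needs the larger.

How it is judged:
By the outcome, as a careful person would: the job done as asked, in the order asked, and still so for the second after the job is handed in, with the robot touching nothing.
It also fails if it takes over 67 s, if anything falls off the work surface, if the arm or the gripper's body presses on something with over 40 N, if the wrist force passes 120 N, or if a joint passes its speed limit or range.

## Robot

A 7-joint arm with a two-finger parallel gripper is mounted at the origin on a cart in front of the work surface, level with it; the furniture and walls round the work are solid. World frame = base frame: x ahead of the robot, y to its left, z up, the work surface at z = 0. Lengths are in m, angles in rad, forces in N, time in s.
With the tool pointing down it reaches from about 0.4 to 0.9 m from the base axis. Payload 5.6 kg.
Tool frame: the origin (TCP) lies midway between the tips of the shut fingers; the grasp point (between the pads) lies 19 mm behind it; z points along the fingers, y is the direction in which the jaws open and shut (so a half turn about z gives the same grasp; the last joint's range is limited). The gripper opens to 92 mm and grips with 3 to 60 N. Pads are 20 mm wide; open, the fingers measure 128 mm over their backs; the gripper's body (75 mm by 189 mm) begins 69 mm behind the grasp point.
Start: joints at [1.251, 0.468, -0.012, 1.603, 0.006, 1.071, -0.056], TCP at [0.178, -0.625, 0.215] pointing down, gripper open.
Joint ranges: [-2.53, 2.53], [-0.31, 2.02], [-1.57, 1.55], [0.28, 2.44], [-1.29, 4.43], [0.15, 1.84], [-2.92, 2.92]. Speed limits (rad/s): [2.57, 2.57, 3.14, 3.14, 3.14, 3.14, 3.14].

## Interface

Orientations are given as a rotation vector (axis times angle).
In Python, from station import sense, camera, get_calibration, finish_job gives the robot as it stands. The module is installed in compiled form; this text tells all that it offers.
- The arm moves only by the tool arm_command, never from a script. Its argument "series" is one flat list of numbers, 6 for each row, row after row: the shift along the tool's x, y, z in mm, then the turn, a rotation vector about the tool's x, y, z in rad. In form: [dx, dy, dz, wx, wy, wz, dx, dy, dz, wx, wy, wz, ...]. A call has 1 to 8 rows; each row is the pose to reach, as a shift and turn from the pose commanded when the call began, along the tool's axes at that moment; what a row does not reach only later rows make up. A row lasts 1/10 s, in which the tool goes at most 50 mm and 8.59 degrees, less where a joint would pass 70% of its speed; a pose out of reach is approached as far as the arm can. A call with a gripper value outside its range is refused whole. "jaw" is the finger opening in mm, from 0 to 91.9, set as the call begins (left out, the last holds). The fingers move at their own pace and stop on an object; the grip force is fixed at half the most. Time passes only in rows, so rows that repeat a pose let the fingers close. It gives the time, the measured TCP pose, the force and the opening at its end, in the units of the state.
- sense(): the state, without advancing time (a new reading comes with each control period).
- camera(name): name is "side" or "top"; returns the picture (420x560x3 uint8, red, green, blue); there is no depth.
- get_calibration(name): a dict with "camera_matrix" (3x3 intrinsics, pixels), "position" and "rotation" of the camera in the world. Camera axes: x right, y up, looking along -z (the intrinsics and any distortion apply to the point x, -y, -z); pixel columns grow to the right and rows downward; lengths in m; the calibration is good to about 2 mm. A picture is of the moment at which its call begins. get_calibration takes no time and is no camera call.
- finish_job(): hands the job in, once; it reports no verdict.
The state is a dict: "clock": time; "qpos": joint angles; "joint_velocities": joint speeds; "tau": joint torques, N m; "tcp_pos": TCP position; "orientation": TCP orientation; "contact_force": force on the tool from outside, world axes, zero at the start; "moment": the same for the moment, N m; "gripper_width": opening from 0.0 (shut) to 1.0 (fully open).
Only numpy, scipy, OpenCV 4.12 (cv2) and the standard library are available. Lean on these libraries where they do the work, as an engineer would, in place of code of your own. Each camera call takes 0.05 s, during which the arm holds its last target. There are 200 camera calls.

## Working session

There is one attempt and no reset: what is moved stays moved. The work goes in short steps, Python scripts to look and compute and a tool call to move; the robot and the scene stay as the last step left them, time stands still between calls to the robot, and variables do not carry over. Pictures are saved under pics/ and viewed, about 8 in all and at most 12, crops included, and the job is handed in when it is done.

Besides the shell and the picture viewer there is one more tool, called after "Request:" by a JSON object that holds its "method" and its "body", one argument or row to a line. arm_command: Moves the arm, as the interface text tells. Its arguments: {"type":"object","properties":{"series":{"type":"array","items":{"type":"number"}},"jaw":{"type":"number"}},"required":["series"]}

```bash
mkdir -p pics
cat > h.py <<'E'
import numpy as np, cv2
from station import sense, camera, get_calibration, finish_job
from scipy.spatial.transform import Rotation as R
def snap(name,fn,crop=None,scale=1):
    im=camera(name); cv2.imwrite('pics/raw_'+fn,im[:,:,::-1])
    if crop: im=im[crop[1]:crop[3],crop[0]:crop[2]]
    if scale!=1: im=cv2.resize(im,None,fx=scale,fy=scale,interpolation=cv2.INTER_CUBIC)
    cv2.imwrite('pics/'+fn,im[:,:,::-1])
def ray(name,u,v):
    c=get_calibration(name); K=np.array(c['camera_matrix']); d=np.linalg.inv(K)@[u,v,1]
    d=np.array([d[0],-d[1],-d[2]]); Rm=np.array(c['rotation']); Rm=Rm if Rm.shape==(3,3) else R.from_rotvec(Rm).as_matrix()
    return np.array(c['position']),Rm@d
def onz(name,u,v,z):
    p,d=ray(name,u,v); return p+d*(z-p[2])/d[2]
def proj(name,P):
    c=get_calibration(name); K=np.array(c['camera_matrix']);Rm=np.array(c['rotation']); Rm=Rm if Rm.shape==(3,3) else R.from_rotvec(Rm).as_matrix()
    q=Rm.T@(np.array(P)-c['position']); q=K@[q[0],-q[1],-q[2]]; return q[:2]/q[2]
def two(a,b):
    (p,d),(q,e)=ray(*a),ray(*b); s=np.linalg.lstsq(np.c_[d,-e],q-p,rcond=None)[0]
    A,B=p+d*s[0],q+e*s[1]; return (A+B)/2,np.linalg.norm(A-B)
E
python3 - <<'E'
from h import *
snap('side','s1.png'); snap('top','t1.png')
for n in('side','top'): print(get_calibration(n))
print(sense())
a=cv2.imread('pics/s1.png');b=cv2.imread('pics/t1.png')
E
```

```text
{'camera_matrix': array([[399.71235309,   0.        , 280.90046374],
       [  0.        , 399.71235309, 211.50005902],
       [  0.        ,   0.        ,   1.        ]]), 'position': array([ 0.17930572, -1.09710277,  0.78699351]), 'rotation': array([ 1.12008072, -0.12841576, -0.2313148 ])}
{'camera_matrix': array([[439.24940543,   0.        , 278.44168284],
       [  0.        , 439.24940543, 209.73079643],
       [  0.        ,   0.        ,   1.        ]]), 'position': array([-0.27655601, -0.1733227 ,  1.22238857]), 'rotation': array([ 0.58869638, -0.39032829, -1.1239095 ])}
{'clock': 0.1, 'qpos': array([ 1.25098473,  0.46823927, -0.01159485,  1.60349773,  0.00602659,
        1.07139878, -0.05627744]), 'joint_velocities': array([ 0.00041081, -0.00060355, -0.00010261, -0.00166044, -0.0013392 ,
       -0.00053881,  0.00017958]), 'tau': array([ 1.50964365e-05, -5.21652675e+01, -1.30774576e-02, -2.44370788e+01,
       -5.67880226e-02,  1.40884137e-02,  5.90530044e-05]), 'tcp_pos': array([ 0.17742475, -0.62479314,  0.21378194]), 'orientation': array([-3.11010237e+00, -4.33168307e-01,  5.40357929e-04]), 'contact_force': array([ 0.12094104, -0.85393247, -0.02369832]), 'moment': array([ 0.01356468, -0.02131361,  0.0152564 ]), 'gripper_width': 1.002241018263621}
```

View pics/s1.png

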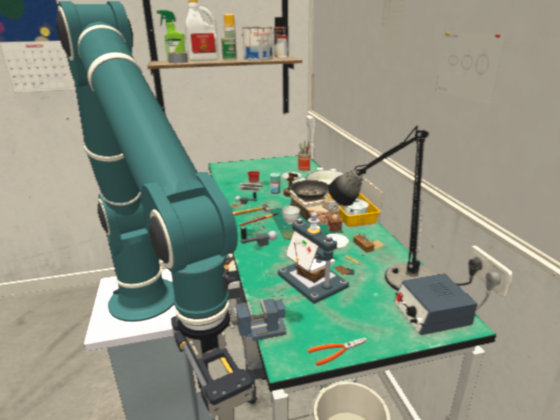

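View pics/t1.png

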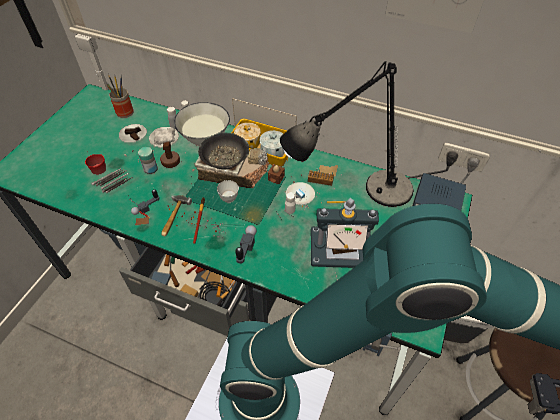

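Candidates for the crank are the one at top (245,243) / side (262,238), and one at top (146,202) / side (245,200). The press is at top (345,235) with its screw end near (349,205). I'll check both candidates in one close crop.

Run:
```python
from h import *
t=cv2.imread('pics/t1.png');s=cv2.imread('pics/s1.png')
z=lambda i,x,y,w,h,k:cv2.resize(i[y:y+h,x:x+w],None,fx=k,fy=k,interpolation=cv2.INTER_CUBIC)
a=np.hstack([z(t,120,180,50,50,5.2),z(t,215,215,60,60,260/60.),z(t,305,190,80,80,3.25)])
b=np.hstack([z(s,225,180,50,50,5.2),z(s,230,210,60,60,260/60.),z(s,275,205,80,80,3.25)])
cv2.imwrite('pics/c1.png',np.vstack([a,b]))
for u,v in((146,202),(245,243),(349,205),(291,205),(228,190)): print(u,v,onz('top',u,v,0.03))
```

```text
146 202 [0.44020883 0.6343118  0.03      ]
245 243 [0.41984672 0.23987184 0.03      ]
349 205 [ 0.7052011  -0.02495598  0.03      ]
291 205 [0.62620363 0.16126561 0.03      ]
228 190 [0.60208596 0.39499277 0.03      ]
```

View pics/c1.png

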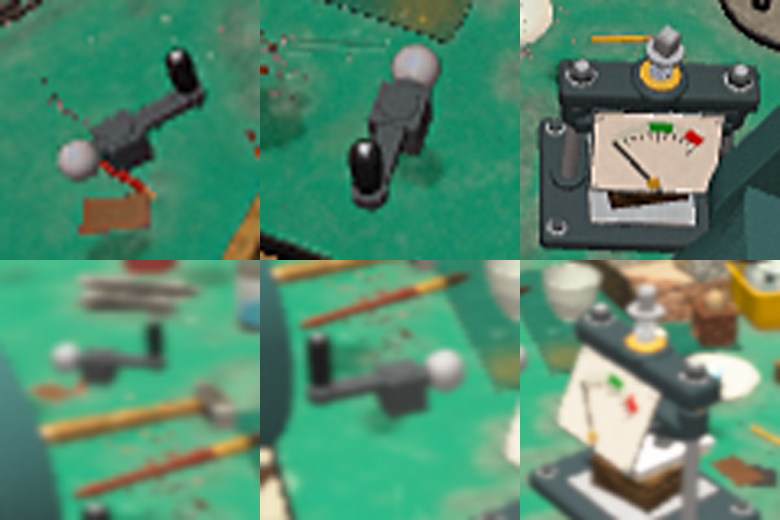

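Run:
```python
from h import *
f=lambda u,v,x,y,k,ox,oy:((u-ox)/k+x,(v-oy)/k+y)
A=lambda u,v:f(u,v,120,180,5.2,0,0); B=lambda u,v:f(u,v,215,215,260/60.,260,0); C=lambda u,v:f(u,v,305,190,3.25,520,0)
A2=lambda u,v:f(u,v,225,180,5.2,0,260); B2=lambda u,v:f(u,v,230,210,260/60.,260,260); C2=lambda u,v:f(u,v,275,205,3.25,520,260)
print('A ball,knob top-only',onz('top',*A(80,160),.026),onz('top',*A(181,72),.063))
print('two',two(('top',*A(80,160)),('side',*A2(67,357))),two(('top',*A(181,70)),('side',*A2(154,343))))
b,k=onz('top',*B(416,66),.026),onz('top',*B(367,170),.063)
print('B',b,k,np.linalg.norm((b-k)[:2]))
b2,k2=two(('top',*B(416,66)),('side',*B2(445,370))),two(('top',*B(367,170)),('side',*B2(318,360)))
print(b2,k2)
print('hubtop',onz('top',*B(399,98),.036))
print('sq',two(('top',*C(667,40)),('side',*C2(647,292))),onz('top',*C(667,40),.252))
print('shoulder',two(('top',*C(661,70)),('side',*C2(646,322))))
for p in ((559,62),(757,62),(755,98),(563,102)): print('beam',p,onz('top',*C(*p),.19))
for p in ((582,70),(739,76)): print('nut',p,onz('top',*C(*p),.204))
```

```text
A ball,knob top-only [0.39501351 0.6488051  0.026     ] [0.46316943 0.60439437 0.063     ]
two (array([0.40220605, 0.6557065 , 0.01762011]), np.float64(0.004397714584520941)) (array([0.48006592, 0.62182549, 0.0381788 ]), np.float64(0.0007839103492714529))
B [0.476358   0.24504622 0.026     ] [0.35620537 0.2254242  0.063     ] 0.12174431575410599
(array([0.47794095, 0.24565626, 0.025064  ]), np.float64(0.0016996613949083767)) (array([0.35928702, 0.22653037, 0.06208646]), np.float64(0.004604932653902758))
hubtop [0.43813049 0.24072359 0.036     ]
sq (array([ 0.54246752, -0.05160402,  0.24466547]), np.float64(0.004760236422345854)) [ 0.53325374 -0.0528648   0.252     ]
shoulder (array([ 0.53937896, -0.05228409,  0.21089956]), np.float64(0.01157899616234843))
beam (559, 62) [0.52093976 0.03875389 0.19      ]
beam (757, 62) [ 0.59226061 -0.1293742   0.19      ]
beam (755, 98) [ 0.55105529 -0.13854865  0.19      ]
beam (563, 102) [0.4789951  0.01977331 0.19      ]
nut (582, 70) [0.50955691 0.01355523 0.204     ]
nut (739, 76) [ 0.55840817 -0.11921654  0.204     ]
```

Run:
```python
from h import *
for n,a,b in(('lamphead',(303,142),(345,188)),('lamptip',(290,150),(335,195)),('elbow',(390,68),(422,132)),('lampbase',(390,190),(414,270))): print(n,two(('top',)+a,('side',)+b))
print('vise',onz('side',262,305,.08))
t=cv2.imread('pics/t1.png');s=cv2.imread('pics/s1.png')
z=lambda i,x,y,w,h,k:cv2.resize(i[y:y+h,x:x+w],None,fx=k,fy=k,interpolation=cv2.INTER_CUBIC)
cv2.imwrite('pics/c2.png',np.hstack([z(t,337,194,26,26,15),z(s,301,208,26,26,15)]))
```

```text
lamphead (array([0.73918565, 0.16921768, 0.22653957]), np.float64(0.0006502629524255623))
lamptip (array([0.71955537, 0.20754404, 0.18814095]), np.float64(0.008342869933505156))
elbow (array([ 0.88816843, -0.03646969,  0.4711742 ]), np.float64(0.006360948516784808))
lampbase (array([ 0.85075235, -0.13930467,  0.03179831]), np.float64(0.034490251132862686))
vise [ 0.33797026 -0.22697858  0.08      ]
```

View pics/c2.png

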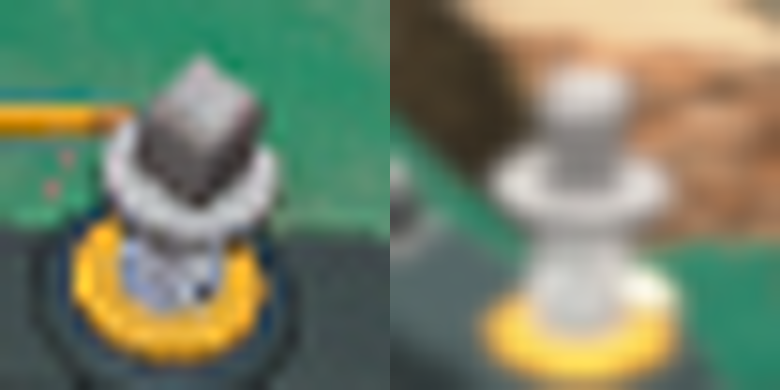

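Request:
{"method": "arm_command", "body": {
  "series": [0,0,-50,0,0,0,0,0,-100,0,0,0,0,0,-150,0,0,0,0,0,-190,0,0,0]
}}

```text
clock: 0.5
tcp_pos: [0.1776, -0.6253, 0.4076]
orientation: [3.11, 0.433, 0.001]
contact_force: [0.6, -1.1, 0.2]
gripper_width: 1.003
```

Run:
```python
from h import *
T=lambda u,v:(337+u/15-.5+.033,194+v/15-.5+.033); S=lambda u,v:(301+(u-390)/15-.47,208+v/15-.47)
c,e=two(('top',*T(190,170)),('side',*S(583,187))); print('shoulder',c,e, onz('top',*T(190,170),.2305),onz('side',*S(583,187),.2305))
print('sqtop',two(('top',*T(202,98)),('side',*S(586,88))), onz('top',*T(202,98),.2525),onz('side',*S(586,88),.2525))
P=[onz('top',*T(*p),.2485)[:2] for p in((140,107),(203,52),(265,102),(200,150))]
for i in range(4):
    d=P[(i+1)%4]-P[i]; print(P[i],np.linalg.norm(d),np.degrees(np.arctan2(d[1],d[0]))%90)
for a,b in((0,2),(1,3)):
    d=P[b]-P[a];print('diag',np.linalg.norm(d),(np.degrees(np.arctan2(d[1],d[0]))+45)%90)
B=[onz('top',*T(*p),.2305)[:2] for p in((140,165),(195,207),(250,165))]
for i in (0,1): d=B[i+1]-B[i]; print('bot',np.linalg.norm(d),np.degrees(np.arctan2(d[1],d[0]))%90)
s=sense();print(s['qpos'])
x=R.from_rotvec(s['orientation']).as_matrix(); print(x)
print('tool shift to crank(0.435,0.239,0.25):',x.T@(np.array([.435,.239,.25])-s['tcp_pos'])*1000,'via (.46,-.1,.41):',x.T@(np.array([.46,-.1,.41])-s['tcp_pos'])*1000)
```

```text
shoulder [ 0.54297115 -0.04996583  0.22792135] 3.558190452454783e-05 [ 0.5408232  -0.05028845  0.2305    ] [ 0.54131471 -0.05477305  0.2305    ]
sqtop (array([ 0.54301694, -0.04949911,  0.25012213]), np.float64(0.0007396460186911005)) [ 0.54053126 -0.04985755  0.2525    ] [ 0.54184715 -0.05364828  0.2525    ]
[ 0.53712234 -0.03908679] 0.019214881830788 68.56352251384763
[ 0.555008   -0.04610925] 0.016383178854605066 63.35251875328457
[ 0.54766015 -0.06075225] 0.01806764132023857 63.93699903380221
[ 0.53142978 -0.05281407] 0.014860797980960051 67.47670063221949
diag 0.02409226825952637 70.93770530899512
diag 0.024513002101254025 60.873894387378215
bot 0.014154946284281834 65.69989562495165
bot 0.015649494318405247 64.63848846401476
[ 1.24405131e+00  3.52179813e-01 -2.06420488e-03  1.34000073e+00
  7.68001786e-04  1.44743909e+00 -5.21155809e-02]
[[ 9.61973092e-01  2.73143592e-01  5.89671774e-04]
 [ 2.73144223e-01 -9.61971248e-01 -1.88427459e-03]
 [ 5.25697623e-05  1.97368689e-03 -9.99998051e-01]]
tool shift to crank(0.435,0.239,0.25): [ 483.70382221 -761.44276881  156.08388408] via (.46,-.1,.41): [ 415.16566893 -428.1901359    -3.26229318]
```

Square yaw is about 65.5° (mod 90) and the shaft is at (0.541, -0.050). The larger crank is B: ball to knob measures 122 mm against 117 mm stated, hub (0.435, 0.239), yaw 189°.

Request:
{"method": "arm_command", "body": {
  "series": [415,-428,0,0,0,0.115,415,-428,0,0,0,0.115,415,-428,0,0,0,0.115,415,-428,0,0,0,0.115,415,-428,0,0,0,0.115,415,-428,0,0,0,0.115,415,-428,0,0,0,0.115,415,-428,0,0,0,0.115]
}}

```text
clock: 1.3
tcp_pos: [0.3674, -0.2709, 0.4045]
orientation: [3.131, 0.254, -0.0]
contact_force: [0.4, -0.1, -0.6]
gripper_width: 1.0
```

Request:
{"method": "arm_command", "body": {
  "series": [119,-154,0,0,0,0,119,-154,0,0,0,0,119,-154,0,0,0,0,119,-154,0,0,0,0,149,-492,0,0,0,0,149,-492,0,0,0,0,149,-492,0,0,0,0,149,-492,0,0,0,0]
}}

```text
clock: 2.1
tcp_pos: [0.4442, 0.0995, 0.4044]
orientation: [3.131, 0.253, -0.0]
contact_force: [0.9, 0.4, -0.2]
gripper_width: 1.0
```

Run:
```python
from h import *
s=sense();x=R.from_rotvec(s['orientation']).as_matrix();print(s['qpos'],s['tcp_pos'],np.degrees(np.arctan2(x[1,0],x[0,0])))
for z in(.41,.15):print(x.T@(np.array([.435,.239,z])-s['tcp_pos'])*1000)
```

```text
[ 0.40122918  0.02295345 -0.69472241  1.74939012  0.01556219  1.3747266
 -1.70580212] [0.44424512 0.09947723 0.40442013] 9.2470742417995
[  13.29491133 -139.19194764   -5.66187794]
[  13.31037723 -139.34365644  254.33807734]
```

Request:
{"method": "arm_command", "body": {
  "series": [13,-139,60,0,0,0,13,-139,120,0,0,0,13,-139,180,0,0,0,13,-139,254,0,0,0,13,-139,254,0,0,0,13,-139,254,0,0,0,13,-139,254,0,0,0,13,-139,254,0,0,0]
}}

```text
clock: 2.9
tcp_pos: [0.4346, 0.237, 0.1499]
orientation: [3.131, 0.256, -0.005]
contact_force: [0.7, -0.2, 0.1]
gripper_width: 1.0
```

Run:
```python
from h import *
snap('side','s3.png',(215,160,315,270),5); snap('top','t3.png',(200,190,300,290),5)
cv2.imwrite('pics/c3.png',np.hstack([cv2.resize(cv2.imread('pics/s3.png'),(400,440)),cv2.resize(cv2.imread('pics/t3.png'),(400,440))]))
s=sense();print(s['tcp_pos'],s['qpos'])
print(proj('top',s['tcp_pos']),proj('side',s['tcp_pos']))
```

```text
[0.43675625 0.23730173 0.15245089] [ 0.05028556  0.40009696 -0.74047657  1.99251573  0.35069177  0.87474456
 -2.28862787]
[245.77636992 216.6711928 ] [261.56419033 208.24909067]
```

View pics/c3.png

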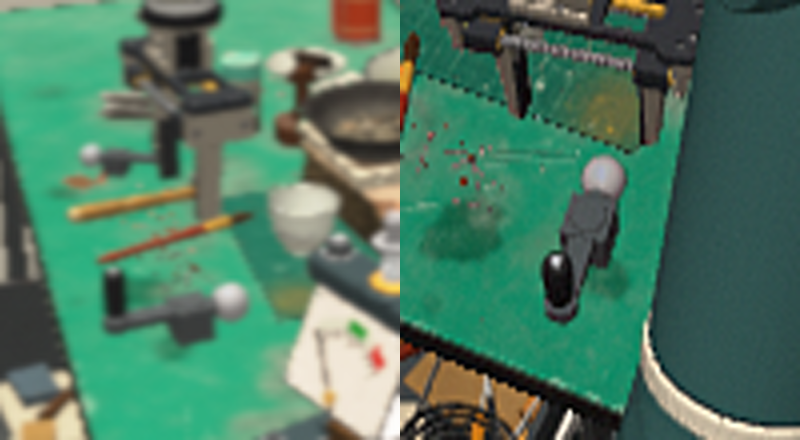

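Request:
{"method": "arm_command", "body": {
  "series": [-1,-1,40,0,0,0,-1,-1,80,0,0,0,-1,-1,115,0,0,0,-1,-1,132,0,0,0,-1,-1,144,0,0,0,-1,-1,144,0,0,0,-1,-1,144,0,0,0]
}}

```text
clock: 3.7
tcp_pos: [0.4358, 0.2382, 0.0082]
orientation: [-3.131, -0.253, -0.005]
contact_force: [0.1, 0.3, 1.1]
gripper_width: 0.997
```

Request:
{"method": "arm_command", "body": {
  "series": [0,0,0,0,0,0,0,0,0,0,0,0,0,0,0,0,0,0,0,0,0,0,0,0,0,0,0,0,0,0,0,0,0,0,0,0,0,0,0,0,0,0],
  "jaw": 20
}}

```text
clock: 4.4
tcp_pos: [0.4341, 0.2385, 0.0066]
orientation: [-3.13, -0.254, -0.0]
contact_force: [-0.1, 1.9, -1.0]
gripper_width: 0.417
```

Run:
```python
from h import *
s=sense();print(s)
```

```text
{'clock': 4.4, 'qpos': array([-0.11253221,  0.62712937, -0.56143864,  2.07268285,  0.58472779,
        0.59954802, -2.49217833]), 'joint_velocities': array([-0.00244674,  0.00059491, -0.00263389, -0.00053724, -0.00208402,
        0.00304615,  0.0002568 ]), 'tau': array([ 1.31948210e+00, -4.55976069e+01, -6.11149728e+00, -1.28358597e+01,
        2.97696479e-01,  5.83996810e-01, -1.63089615e-03]), 'tcp_pos': array([0.43410974, 0.2385118 , 0.00656011]), 'orientation': array([-3.13009809e+00, -2.54319303e-01, -5.66346451e-05]), 'contact_force': array([-0.14267192,  1.92811902, -0.98075342]), 'moment': array([ 0.41780852,  0.01880828, -0.02979831]), 'gripper_width': 0.41716576668644545}
```

Request:
{"method": "arm_command", "body": {
  "series": [0,0,-40,0,0,0,0,0,-90,0,0,0,0,0,-140,0,0,0,0,0,-190,0,0,0,0,0,-240,0,0,0,0,0,-290,0,0,0,0,0,-305,0,0,0,0,0,-305,0,0,0]
}}

```text
clock: 5.2
tcp_pos: [0.4349, 0.238, 0.3132]
orientation: [-3.131, -0.253, -0.006]
contact_force: [-0.3, -0.1, -6.3]
gripper_width: 0.414
```

Request:
{"method": "arm_command", "body": {
  "series": [59,302,0,0,0,0,59,302,0,0,0,0,59,302,0,0,0,0,59,302,0,0,0,0.1,59,302,0,0,0,0.25,59,302,0,0,0,0.4,59,302,0,0,0,0.55,59,302,0,0,0,0.59]
}}

```text
clock: 6.0
tcp_pos: [0.5398, -0.0543, 0.3075]
orientation: [3.066, -0.682, -0.011]
contact_force: [0.1, 2.1, -5.6]
gripper_width: 0.413
```

```bash
cat > st.py <<'E'
from h import *
s=sense();x=R.from_rotvec(s['orientation']).as_matrix();print('t',s['clock'],'q',s['qpos'].round(2),'p',(s['tcp_pos']*1000).round(1),'yaw',np.degrees(np.arctan2(x[1,0],x[0,0])).round(2),'F',s['contact_force'].round(1),'M',s['moment'].round(2),'tilt',(x[:,2]*1000).round(1),'w',(s['gripper_width']*91.9).round(1))
def to(x_,y_,z_): print('shift',(x.T@(np.array([x_,y_,z_])-s['tcp_pos'])*1000).round(1))
E
python3 - <<'E'
from st import *
to(.541,-.05,.309)
E
```

```text
Traceback (most recent call last):
  File "st.py", line 2, in <module>
    s=sense();x=R.from_rotvec(s['orientation']).as_matrix();print('t',s['clock'],'q',s['qpos'].round(2),'p',(s['tcp_pos']*1000).round(1),'yaw',np.degrees(np.arctan2(x[1,0],x[0,0])).round(2),'F',s['contact_force'].round(1),'M',s['moment'].round(2),'tilt',(x[:,2]*1000).round(1),'w',(s['gripper_width']*91.9).round(1))
                                                                                                                                                                                                                                                                                         ^^^^^^^^^^^^^^^^^^^^^^^^^^^^^^^
AttributeError: 'float' object has no attribute 'round'
```

```bash
sed -i "s/(s\['gripper_width'\]\*91.9).round(1)/s['gripper_width']*91.9/;s/s\['clock'\],/round(s['clock'],2),/" st.py
cat > v.py <<'E'
from st import *
import sys
def v(fn):
    snap('top','a.png',(300,150,390,240),1);snap('side','b.png',(265,170,355,260),1)
    a=[cv2.resize(cv2.imread('pics/'+f),(400,400),interpolation=cv2.INTER_CUBIC) for f in('a.png','b.png')]
    cv2.imwrite('pics/'+fn,np.hstack(a))
E
python3 - <<'E'
from v import *
v('p1.png'); to(.541,-.05,.309)
E
```

```text
t 6.0 q [ 0.51  0.26 -0.56  1.72  0.15  1.21 -2.1 ] p [539.8 -54.3 307.5] yaw -25.08 F [ 0.1  2.1 -5.6] M [ 0.21  0.04 -0.05] tilt [-6.8e+00  4.0e-01 -1.0e+03] w 37.92472787211804
shift [-0.7 -4.4 -1.5]
```

View pics/p1.png

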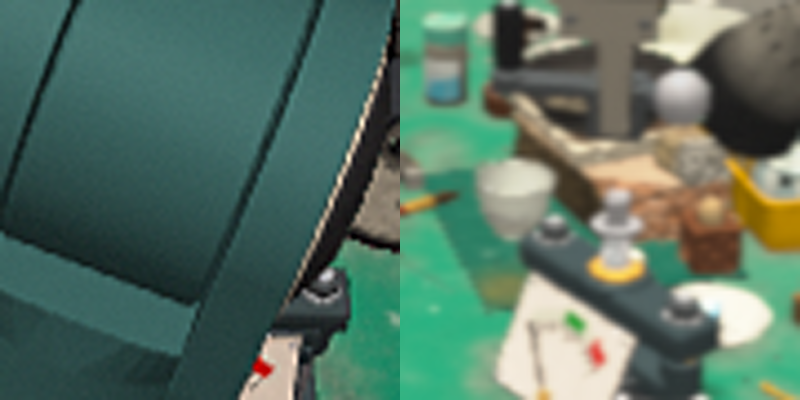

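Run:
```python
from st import *
p=s['tcp_pos']; y=np.radians(-25.1+180); d=np.array([np.cos(y),np.sin(y),0])
for dz in(-.0066,): 
    print('ball pred',proj('side',p+[0,0,dz]-.042*d+[0,0,.026]),'knob top pred',proj('side',p+[0,0,dz]+.075*d+[0,0,.086]))
print('ball seen',(265+283*.225-.4,170+97*.225-.4))
for P in((.541,-.05),(.5405,-.052),(.543,-.05)): print(P,proj('side',[*P,.2525]),proj('top',[*P,.2525]),proj('side',[*P,.2305]),proj('top',[*P,.2305]))
print('seen side top',(301+196/15-.47,208+88/15-.47),'shoulder',(301+193/15-.47,208+187/15-.47),'top',(337+202/15-.47,194+98/15-.47),(337+190/15-.47,194+170/15-.47))
```

```text
t 6.1 q [ 0.51  0.26 -0.57  1.72  0.15  1.21 -2.1 ] p [539.6 -51.3 308.2] yaw -24.58 F [-0.7  0.3 -6.6] M [0.09 0.02 0.04] tilt [   -6.     1. -1000.] w 37.62106846199062
ball pred [327.27185659 191.31714035] knob top pred [288.25064328 170.18036164]
ball seen (328.27500000000003, 191.42499999999998)
(0.541, -0.05) [312.95409507 212.93129565] [350.09611478 199.96504679] [312.80724796 219.33967717] [349.1224688  204.79248351]
(0.5405, -0.052) [313.00649194 213.22395525] [350.71529329 200.29968998] [312.8590202  219.63974425] [349.73266633 205.12550035]
(0.543, -0.05) [313.57410271 212.85309104] [350.30354573 199.46945871] [313.42254441 219.25981537] [349.32796238 204.29928791]
seen side top (313.59666666666664, 213.39666666666668) shoulder (313.39666666666665, 219.99666666666667) top (349.9966666666666, 200.06333333333333) (349.19666666666666, 204.86333333333334)
```

Request:
{"method": "arm_command", "body": {
  "series": [1,-1,25,0,0,0,1,-1,42,0,0,0,1,-1,46,0,0,0,1,-1,49,0,0,0,1,-1,51,0,0,0,1,-1,53,0,0,0,1,-1,53,0,0,0,1,-1,53,0,0,0]
}}

```text
clock: 6.9
tcp_pos: [0.5427, -0.0503, 0.259]
orientation: [3.07, -0.668, 0.001]
contact_force: [0.4, 0.0, -5.5]
gripper_width: 0.415
```

```bash
python3 st.py
```

```text
t 6.9 q [ 0.49  0.31 -0.56  1.78  0.18  1.1  -2.13] p [542.7 -50.3 259. ] yaw -24.54 F [ 0.4  0.  -5.5] M [ 0.09 -0.02  0.04] tilt [ 7.e-01 -3.e-01 -1.e+03] w 38.11672689939056
```

Request:
{"method": "arm_command", "body": {
  "series": [-1,0,2,0,0,0,-1,0,4,0,0,0,-1,0,6,0,0,0,-1,0,6,0,0,0]
}}

```text
clock: 7.3
tcp_pos: [0.5414, -0.0499, 0.2522]
orientation: [3.07, -0.668, -0.001]
contact_force: [0.3, 0.1, -5.2]
gripper_width: 0.411
```

```bash
python3 st.py
```

```text
t 7.3 q [ 0.49  0.31 -0.56  1.79  0.18  1.09 -2.13] p [541.4 -49.9 252.2] yaw -24.54 F [ 0.3  0.1 -5.2] M [ 0.02  0.03 -0.03] tilt [-7.e-01  0.e+00 -1.e+03] w 37.79119816975021
```

Request:
{"method": "arm_command", "body": {
  "series": [0,0,3,0,0,0,0,0,6,0,0,0,0,0,9,0,0,0,0,0,11,0,0,0,0,0,11,0,0,0]
}}

```text
clock: 7.8
tcp_pos: [0.5414, -0.0499, 0.2411]
orientation: [3.07, -0.668, -0.001]
contact_force: [-0.9, -0.7, -5.5]
gripper_width: 0.413
```

```bash
python3 st.py
```

```text
t 7.8 q [ 0.49  0.32 -0.56  1.81  0.19  1.07 -2.14] p [541.4 -49.9 241.1] yaw -24.54 F [-0.9 -0.7 -5.5] M [ 0.03 -0.01  0.03] tilt [-8.e-01  1.e-01 -1.e+03] w 37.996171243289346
```

Request:
{"method": "arm_command", "body": {
  "series": [0,0,2,0,0,0,0,0,4,0,0,0,0,0,5,0,0,0,0,0,5,0,0,0]
}}

```text
clock: 8.2
tcp_pos: [0.5416, -0.0499, 0.2365]
orientation: [3.07, -0.668, -0.0]
contact_force: [0.1, 0.2, -5.5]
gripper_width: 0.412
```

```bash
python3 -c "
from v import *
v('p2.png')"
```

```text
t 8.2 q [ 0.49  0.33 -0.56  1.81  0.2   1.06 -2.14] p [541.6 -49.9 236.5] yaw -24.54 F [ 0.1  0.2 -5.5] M [ 0.02  0.01 -0.05] tilt [   -0.    -0. -1000.] w 37.857194772978545
```

View pics/p2.png

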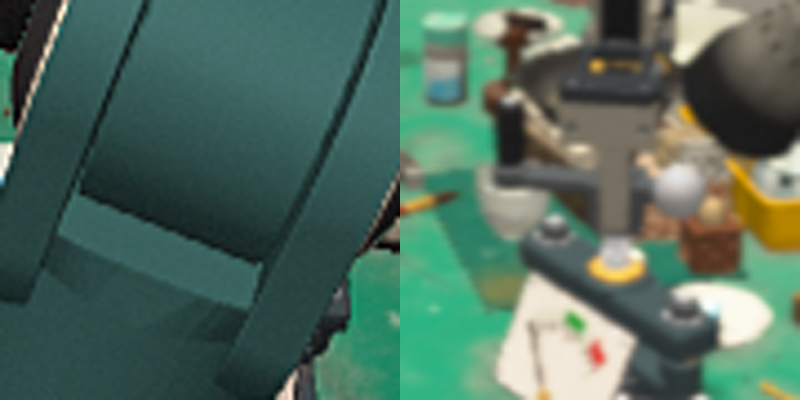

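The socket is on the square and its underside is at the shoulder (side crop 617,245), but there's no seating force yet. I'll push a little further.

Request:
{"method": "arm_command", "body": {
  "series": [0,0,1,0,0,0,0,0,2,0,0,0,0,0,2,0,0,0]
}}

```text
clock: 8.6
tcp_pos: [0.5418, -0.0499, 0.2363]
orientation: [3.069, -0.667, 0.002]
contact_force: [-4.1, -0.6, 6.2]
gripper_width: 0.411
```

```bash
python3 st.py
```

```text
t 8.6 q [ 0.49  0.33 -0.56  1.81  0.2   1.06 -2.14] p [541.8 -49.9 236.3] yaw -24.54 F [-4.1 -0.6  6.2] M [0.02 1.05 0.  ] tilt [ 8.e-01 -1.e+00 -1.e+03] w 37.79153359164339
```

Request:
{"method": "arm_command", "body": {
  "series": [0,0,-2,0,0,0,0,0,-2,0,0,0,0,0,-2,0,0,0,0,0,-2,0,0,0],
  "jaw": 65
}}

```text
clock: 9.0
tcp_pos: [0.5418, -0.0499, 0.2366]
orientation: [-3.07, 0.668, -0.001]
contact_force: [-0.4, -0.2, 0.2]
gripper_width: 0.704
```

Request:
{"method": "arm_command", "body": {
  "series": [0,0,-10,0,0,0,0,0,-50,0,0,0,0,0,-94,0,0,0,-40,0,-94,0,0,0,-75,0,-94,0,0,0,-75,0,-94,0,0,0]
}}

```text
clock: 9.6
tcp_pos: [0.4708, -0.0166, 0.3319]
orientation: [3.069, -0.662, 0.002]
contact_force: [-0.1, -0.4, -0.3]
gripper_width: 0.707
```

Run:
```python
from v import *
v('p3.png')
H=np.array([.5415,-.0500]);y=np.radians(155.5)
to(*(H+.075*np.array([np.cos(y),np.sin(y)])),.276)
for k in range(3):
    a0=k*2*np.pi/3; a=a0+np.radians(15)*np.arange(1,9)
    P=lambda a:np.array([-75*np.cos(a),-75*np.sin(a),6*a/2/np.pi])
    print(k,[[*map(lambda q:round(float(q),1),P(t)-P(a0))] for t in a])
```

```text
t 9.6 q [ 0.54  0.1  -0.61  1.84  0.06  1.22 -2.08] p [470.8 -16.6 331.9] yaw -24.35 F [-0.1 -0.4 -0.3] M [ 0.05 -0.04  0.01] tilt [ 7.e-01 -2.e+00 -1.e+03] w 64.99788703343647
shift [ 3.1  1.  55.9]
0 [[2.6, -19.4, 0.2], [10.0, -37.5, 0.5], [22.0, -53.0, 0.8], [37.5, -65.0, 1.0], [55.6, -72.4, 1.2], [75.0, -75.0, 1.5], [94.4, -72.4, 1.8], [112.5, -65.0, 2.0]]
1 [[15.5, 11.9, 0.2], [27.5, 27.5, 0.5], [34.9, 45.5, 0.7], [37.5, 65.0, 1.0], [34.9, 84.4, 1.2], [27.5, 102.5, 1.5], [15.5, 118.0, 1.7], [0.0, 129.9, 2.0]]
2 [[-18.1, 7.5, 0.2], [-37.5, 10.0, 0.5], [-56.9, 7.5, 0.8], [-75.0, 0.0, 1.0], [-90.5, -11.9, 1.2], [-102.5, -27.5, 1.5], [-109.9, -45.5, 1.8], [-112.5, -65.0, 2.0]]
```

View pics/p3.png

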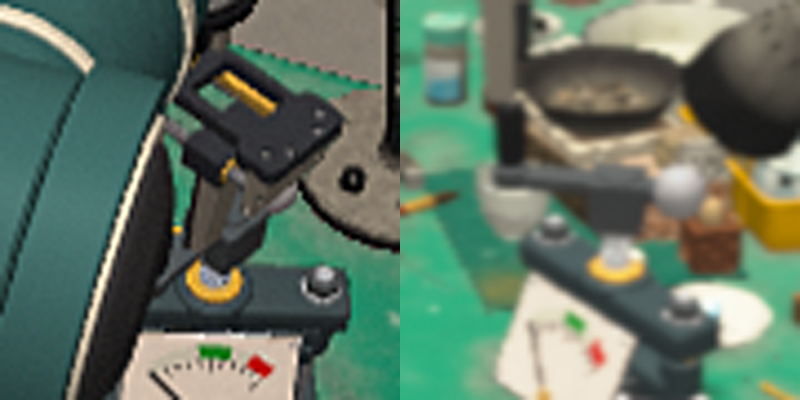

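Request:
{"method": "arm_command", "body": {
  "series": [0,0,20,0,0,0,0,0,40,0,0,0,0,0,55,0,0,0,0,0,55,0,0,0]
}}

```text
clock: 10.1
tcp_pos: [0.473, -0.0193, 0.2737]
orientation: [-3.069, 0.669, 0.006]
contact_force: [0.5, 1.1, -0.0]
gripper_width: 0.71
```

Request:
{"method": "arm_command", "body": {
  "series": [0,0,0,0,0,0,0,0,0,0,0,0,0,0,0,0,0,0,0,0,0,0,0,0,0,0,0,0,0,0,0,0,0,0,0,0],
  "jaw": 10
}}

```text
clock: 10.7
tcp_pos: [0.4735, -0.0187, 0.2758]
orientation: [3.07, -0.667, 0.001]
contact_force: [0.4, -0.0, 0.2]
gripper_width: 0.25
```

```bash
python3 st.py
```

```text
t 10.7 q [ 0.52  0.15 -0.6   1.92  0.1   1.1  -2.12] p [473.5 -18.7 275.8] yaw -24.53 F [ 0.4 -0.   0.2] M [0.04 0.02 0.02] tilt [ 5.e-01 -2.e-01 -1.e+03] w 22.93175640683676
```

Request:
{"method": "arm_command", "body": {
  "series": [2.6,-19.4,0.3,0,0,0,10,-37.5,0.5,0,0,0,22,-53,0.8,0,0,0,37.5,-65,1,0,0,0,55.6,-72.4,1.3,0,0,0,75,-75,1.5,0,0,0,94.4,-72.4,1.8,0,0,0,112.5,-65,2,0,0,0]
}}

```text
clock: 11.5
tcp_pos: [0.6031, -0.006, 0.2737]
orientation: [3.07, -0.666, -0.002]
contact_force: [-3.2, 0.3, 2.5]
gripper_width: 0.247
```

Run:
```python
from v import *
H=np.array([.5415,-.05]);d=s['tcp_pos'][:2]-H;print('r',np.hypot(*d),'ang',np.degrees(np.arctan2(d[1],d[0])),'exp 35.5')
```

```text
t 11.5 q [ 0.39  0.41 -0.58  1.63  0.24  1.18 -2.24] p [603.1  -6.  273.7] yaw -24.46 F [-3.2  0.3  2.5] M [-0.24  0.93  0.06] tilt [-1.e+00  2.e-01 -1.e+03] w 22.681292596666687
r 0.07571047314708407 ang 35.55346829663803 exp 35.5
```

Request:
{"method": "arm_command", "body": {
  "series": [15.5,11.9,0.3,0,0,0,27.5,27.5,0.5,0,0,0,34.9,45.5,0.8,0,0,0,37.5,65,1,0,0,0,34.9,84.4,1.3,0,0,0,27.5,102.5,1.5,0,0,0,15.5,118,1.8,0,0,0,0,129.9,2,0,0,0]
}}

```text
clock: 12.3
tcp_pos: [0.5487, -0.1249, 0.2717]
orientation: [-3.068, 0.669, -0.002]
contact_force: [1.3, 4.5, -0.0]
gripper_width: 0.251
```

Request:
{"method": "arm_command", "body": {
  "series": [-18.1,7.5,0.3,0,0,0,-37.5,10,0.5,0,0,0,-56.9,7.5,0.8,0,0,0,-75,0,1,0,0,0,-90.5,-11.9,1.3,0,0,0,-102.5,-27.5,1.5,0,0,0,-109.9,-45.5,1.8,0,0,0,-112.5,-65,2,0,0,0]
}}

```text
clock: 13.1
tcp_pos: [0.4732, -0.0186, 0.2698]
orientation: [3.068, -0.668, 0.002]
contact_force: [4.4, -3.7, -2.4]
gripper_width: 0.249
```

Run:
```python
from v import *
H=np.array([.5415,-.05]);d=s['tcp_pos'][:2]-H;print('r',np.hypot(*d),'ang',np.degrees(np.arctan2(d[1],d[0])),'exp 155.5')
v('p4.png')
```

```text
t 13.1 q [ 0.56  0.17 -0.65  1.92  0.12  1.09 -2.14] p [473.2 -18.6 269.8] yaw -24.57 F [ 4.4 -3.7 -2.4] M [-0.72 -1.02  0.02] tilt [ 8.0e-01 -1.9e+00 -1.0e+03] w 22.853293168455608
r 0.07514804954492901 ang 155.3069158107378 exp 155.5
```

View pics/p4.png

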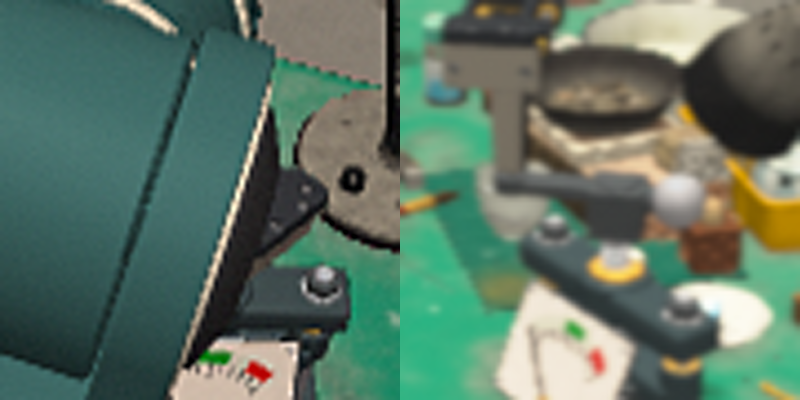

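```bash
cat > nd.py <<'E'
from h import *
def needle(im):   # side image RGB
    hsv=cv2.cvtColor(im,cv2.COLOR_RGB2HSV); x0,y0,x1,y1=284,228,322,275
    def cen(lo,hi,box):
        m=np.zeros(hsv.shape[:2],np.uint8); a,b,c,d=box; m[b:d,a:c]=cv2.inRange(hsv,lo,hi)[b:d,a:c]
        n,l,st,ce=cv2.connectedComponentsWithStats(m)
        i=1+np.argmax(st[1:,4]); return ce[i],st[i,4]
    p,np_=cen((12,90,120),(28,255,255),(288,248,306,275))
    r,nr=cen((0,110,100),(8,255,255),(300,235,320,265))
    g,ng=cen((45,90,80),(80,255,255),(299,233,r[0]+1 if 0 else 311,255))
    gray=cv2.cvtColor(im,cv2.COLOR_RGB2GRAY).astype(np.float32)
    ang=np.radians(np.arange(-60,80,1.)); rr=np.arange(5,13,.5)
    mx=(p[0]+np.outer(np.sin(ang),rr)).astype(np.float32); my=(p[1]-np.outer(np.cos(ang),rr)).astype(np.float32)
    dk=255-cv2.remap(gray,mx,my,cv2.INTER_LINEAR).mean(1); w=np.clip(dk-np.median(dk)-.4*(dk.max()-np.median(dk)),0,None)
    j=np.argmax(dk); w[np.abs(np.arange(len(w))-j)>14]=0
    A=lambda q:np.degrees(np.arctan2(q[0]-p[0],p[1]-q[1]))
    return dict(piv=p.round(1),g=g.round(1),r=r.round(1),n=(int(np_),int(ng),int(nr)),needle=round(float(np.degrees((w*ang).sum()/w.sum())),1),green=A(g).round(1),red=A(r).round(1),dk=(dk.max().round(),np.median(dk).round()))
if __name__=='__main__':
    import sys
    for f in sys.argv[1:]: print(f,needle(cv2.imread(f)[:,:,::-1].copy()))
E
python3 nd.py pics/raw_s1.png pics/raw_s3.png pics/raw_b.png
```

```text
pics/raw_s1.png {'piv': array([296.7, 259. ]), 'g': array([304., 242.]), 'r': array([309. , 249.3]), 'n': (7, 7, 11), 'needle': -8.8, 'green': np.float64(23.2), 'red': np.float64(51.6), 'dk': (np.float32(64.0), np.float32(19.0))}
pics/raw_s3.png {'piv': array([296.9, 258.9]), 'g': array([304., 242.]), 'r': array([308.9, 249.1]), 'n': (8, 7, 12), 'needle': -10.1, 'green': np.float64(22.9), 'red': np.float64(50.9), 'dk': (np.float32(72.0), np.float32(25.0))}
pics/raw_b.png {'piv': array([296.8, 260.5]), 'g': array([304., 244.]), 'r': array([309.1, 250.9]), 'n': (10, 7, 12), 'needle': -9.9, 'green': np.float64(23.6), 'red': np.float64(52.0), 'dk': (np.float32(69.0), np.float32(23.0))}
```

Request:
{"method": "arm_command", "body": {
  "series": [2.6,-19.4,0.3,0,0,0,10,-37.5,0.5,0,0,0,22,-53,0.8,0,0,0,37.5,-65,1,0,0,0,55.6,-72.4,1.3,0,0,0,75,-75,1.5,0,0,0,94.4,-72.4,1.8,0,0,0,112.5,-65,2,0,0,0]
}}

```text
clock: 14.0
tcp_pos: [0.603, -0.0059, 0.2677]
orientation: [-3.07, 0.666, 0.002]
contact_force: [-2.8, 0.5, 2.5]
gripper_width: 0.25
```

```bash
python3 -c "
from st import *;from nd import needle
snap('side','w1.png');im=cv2.imread('pics/w1.png')[:,:,::-1].copy();print(needle(im))"
```

```text
t 14.0 q [ 0.42  0.42 -0.62  1.63  0.26  1.17 -2.26] p [603.   -5.9 267.7] yaw -24.47 F [-2.8  0.5  2.5] M [-0.14  0.71  0.01] tilt [-1.3e+00  4.0e-01 -1.0e+03] w 22.978628123746255
{'piv': array([296.8, 261.3]), 'g': array([304. , 244.5]), 'r': array([309. , 251.5]), 'n': (10, 10, 10), 'needle': -9.2, 'green': np.float64(23.2), 'red': np.float64(51.2), 'dk': (np.float32(69.0), np.float32(24.0))}
```

Request:
{"method": "arm_command", "body": {
  "series": [15.5,11.9,0.3,0,0,0,27.5,27.5,0.5,0,0,0,34.9,45.5,0.8,0,0,0,37.5,65,1,0,0,0,34.9,84.4,1.3,0,0,0,27.5,102.5,1.5,0,0,0,15.5,118,1.8,0,0,0,0,129.9,2,0,0,0]
}}

```text
clock: 14.85
tcp_pos: [0.5483, -0.1249, 0.2657]
orientation: [-3.068, 0.669, -0.0]
contact_force: [1.3, 4.6, 1.7]
gripper_width: 0.25
```

```bash
cat > m.py <<'E'
from st import *;from nd import needle
im=camera('side'); cv2.imwrite('pics/raw_m.png',im[:,:,::-1]); r=needle(im.copy()); print(r)
k=np.polyfit([-9.6,r['green'],r['red']],[0,.7875,1.35],2); print('NEEDLE',np.polyval(k,r['needle']).round(3))
E
python3 m.py
```

```text
t 14.85 q [ 0.65  0.34 -0.6   1.73  0.21  1.13 -2.02] p [ 548.3 -124.9  265.7] yaw -24.61 F [1.3 4.6 1.7] M [ 1.32 -0.25 -0.03] tilt [ 6.0e-01  1.4e+00 -1.0e+03] w 22.989927501546504
{'piv': array([296.8, 261.5]), 'g': array([304., 245.]), 'r': array([308.9, 252.1]), 'n': (10, 7, 12), 'needle': -9.9, 'green': np.float64(23.6), 'red': np.float64(52.1), 'dk': (np.float32(69.0), np.float32(22.0))}
NEEDLE -0.008
```

Request:
{"method": "arm_command", "body": {
  "series": [-18.1,7.5,0.3,0,0,0,-37.5,10,0.5,0,0,0,-56.9,7.5,0.8,0,0,0,-75,0,1,0,0,0,-90.5,-11.9,1.3,0,0,0,-102.5,-27.5,1.5,0,0,0,-109.9,-45.5,1.8,0,0,0,-112.5,-65,2,0,0,0]
}}

```text
clock: 15.7
tcp_pos: [0.4732, -0.0186, 0.2638]
orientation: [3.068, -0.668, 0.001]
contact_force: [4.2, -3.1, -1.1]
gripper_width: 0.247
```

```bash
python3 m.py
```

```text
t 15.7 q [ 0.6   0.18 -0.7   1.93  0.13  1.08 -2.15] p [473.2 -18.6 263.8] yaw -24.56 F [ 4.2 -3.1 -1.1] M [-0.77 -0.99  0.05] tilt [ 4.0e-01 -2.2e+00 -1.0e+03] w 22.686789779944156
{'piv': array([296.9, 262.1]), 'g': array([304. , 245.7]), 'r': array([309.1, 252.4]), 'n': (9, 9, 9), 'needle': -10.2, 'green': np.float64(23.4), 'red': np.float64(51.7), 'dk': (np.float32(70.0), np.float32(23.0))}
NEEDLE -0.016
```

Request:
{"method": "arm_command", "body": {
  "series": [2.6,-19.4,0.3,0,0,0,10,-37.5,0.5,0,0,0,22,-53,0.8,0,0,0,37.5,-65,1,0,0,0,55.6,-72.4,1.3,0,0,0,75,-75,1.5,0,0,0,94.4,-72.4,1.8,0,0,0,112.5,-65,2,0,0,0]
}}

```text
clock: 16.55
tcp_pos: [0.6029, -0.0056, 0.2616]
orientation: [3.07, -0.665, -0.003]
contact_force: [-3.5, -0.3, 4.1]
gripper_width: 0.248
```

```bash
python3 m.py
```

```text
t 16.55 q [ 0.45  0.43 -0.66  1.64  0.28  1.17 -2.28] p [602.9  -5.6 261.6] yaw -24.44 F [-3.5 -0.3  4.1] M [-0.18  0.87  0.02] tilt [-1.8e+00 -1.0e-01 -1.0e+03] w 22.831295889931216
{'piv': array([296.9, 262.7]), 'g': array([304., 246.]), 'r': array([308.9, 253.1]), 'n': (9, 7, 12), 'needle': -0.1, 'green': np.float64(23.1), 'red': np.float64(51.5), 'dk': (np.float32(83.0), np.float32(24.0))}
NEEDLE 0.244
```

Request:
{"method": "arm_command", "body": {
  "series": [15.5,11.9,0.3,0,0,0,27.5,27.5,0.5,0,0,0,34.9,45.5,0.8,0,0,0,37.5,65,1,0,0,0,34.9,84.4,1.3,0,0,0,27.5,102.5,1.5,0,0,0,15.5,118,1.8,0,0,0,0,129.9,2,0,0,0]
}}

```text
clock: 17.4
tcp_pos: [0.5488, -0.1249, 0.2597]
orientation: [-3.068, 0.669, -0.001]
contact_force: [1.1, 3.9, 1.6]
gripper_width: 0.254
```

```bash
python3 m.py
```

```text
t 17.4 q [ 0.68  0.36 -0.65  1.74  0.23  1.12 -2.04] p [ 548.8 -124.9  259.7] yaw -24.6 F [1.1 3.9 1.6] M [ 1.25 -0.29  0.01] tilt [    1.1     1.1 -1000. ] w 23.339075797599673
{'piv': array([296.7, 263. ]), 'g': array([303.7, 246.7]), 'r': array([309.1, 253.7]), 'n': (7, 9, 10), 'needle': 13.0, 'green': np.float64(23.1), 'red': np.float64(53.1), 'dk': (np.float32(69.0), np.float32(22.0))}
NEEDLE 0.564
```

Request:
{"method": "arm_command", "body": {
  "series": [-18.1,7.5,0.3,0,0,0,-37.5,10,0.5,0,0,0,-56.9,7.5,0.8,0,0,0,-75,0,1,0,0,0,-90.5,-11.9,1.3,0,0,0,-102.5,-27.5,1.5,0,0,0,-102.5,-27.5,1.5,0,0,0,-102.5,-27.5,1.5,0,0,0]
}}

```text
clock: 18.25
tcp_pos: [0.467, -0.0567, 0.2582]
orientation: [3.07, -0.666, -0.001]
contact_force: [0.5, -0.2, 3.7]
gripper_width: 0.247
```

Run:
```python
import m
from h import *
a=camera('side')[160:290,255:365]; b=camera('top')[150:280,300:410]
cv2.imwrite('pics/f1.png',np.hstack([cv2.resize(i,(395,467),interpolation=cv2.INTER_CUBIC) for i in(a,b)])[:,:,::-1])
```

```text
t 18.25 q [ 0.7   0.19 -0.71  1.94  0.14  1.07 -2.07] p [467.  -56.7 258.2] yaw -24.49 F [ 0.5 -0.2  3.7] M [ 0.21 -0.01 -0.02] tilt [-5.e-01 -3.e-01 -1.e+03] w 22.74120469585706
{'piv': array([296.9, 263.7]), 'g': array([304., 247.]), 'r': array([308.9, 254.1]), 'n': (9, 7, 12), 'needle': 21.2, 'green': np.float64(23.1), 'red': np.float64(51.5), 'dk': (np.float32(72.0), np.float32(22.0))}
NEEDLE 0.746
```

View pics/f1.png

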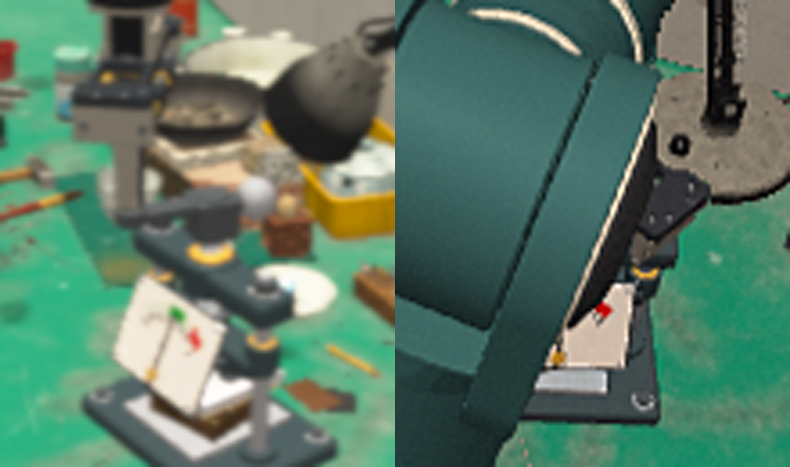

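Request:
{"method": "arm_command", "body": {
  "series": [0,0,0,0,0,0,0,0,0,0,0,0,0,0,0,0,0,0,0,0,0,0,0,0],
  "jaw": 60
}}

```text
clock: 18.8
tcp_pos: [0.4668, -0.0569, 0.2578]
orientation: [3.07, -0.668, -0.001]
contact_force: [0.4, 0.1, 1.1]
gripper_width: 0.574
```

Request:
{"method": "arm_command", "body": {
  "series": [0,0,-15,0,0,0,0,0,-45,0,0,0,0,0,-85,0,0,0,0,0,-85,0,0,0,30,-17,-85,0,0,0,65,-37.5,-85,0,0,0,65,-37.5,-85,0,0,0]
}}

```text
clock: 19.5
tcp_pos: [0.5444, -0.0494, 0.3408]
orientation: [-3.067, 0.666, 0.003]
contact_force: [-0.9, 0.5, -0.1]
gripper_width: 0.654
```

Request:
{"method": "arm_command", "body": {
  "series": [0,0,0,0,0,0,0,0,0,0,0,0,0,0,25,0,0,0,0,0,50,0,0,0,0,0,75,0,0,0,0,0,88,0,0,0,0,0,88,0,0,0],
  "jaw": 0
}}

```text
clock: 20.2
tcp_pos: [0.5402, -0.0499, 0.254]
orientation: [3.069, -0.668, -0.004]
contact_force: [0.2, -0.2, -0.9]
gripper_width: 0.062
```

```bash
python3 m.py
```

```text
t 20.2 q [ 0.61  0.34 -0.71  1.79  0.24  1.11 -2.18] p [540.2 -49.9 254. ] yaw -24.55 F [ 0.2 -0.2 -0.9] M [0.   0.   0.02] tilt [-2.7e+00 -4.0e-01 -1.0e+03] w 5.731380216511357
{'piv': array([296.9, 263.7]), 'g': array([304., 247.]), 'r': array([308.9, 254.1]), 'n': (9, 7, 12), 'needle': 21.2, 'green': np.float64(23.1), 'red': np.float64(51.5), 'dk': (np.float32(72.0), np.float32(23.0))}
NEEDLE 0.746
```

Next I press lightly on the hub top, expected at z ≈ 0.248.

Request:
{"method": "arm_command", "body": {
  "series": [0,0,2,0,0,0,0,0,4,0,0,0,0,0,5,0,0,0,0,0,6,0,0,0,0,0,6.5,0,0,0,0,0,6.5,0,0,0]
}}

```text
clock: 20.85
tcp_pos: [0.5418, -0.0496, 0.2488]
orientation: [3.07, -0.668, 0.0]
contact_force: [0.1, 0.1, 1.2]
gripper_width: 0.003
```

```bash
python3 st.py
```

```text
t 20.85 q [ 0.6   0.35 -0.71  1.79  0.25  1.1  -2.19] p [541.8 -49.6 248.8] yaw -24.54 F [0.1 0.1 1.2] M [0.03 0.07 0.02] tilt [ 2.e-01 -2.e-01 -1.e+03] w 0.2925940714166052
```

Request:
{"method": "arm_command", "body": {
  "series": [0,0,1,0,0,0,0,0,2,0,0,0,0,0,2.5,0,0,0,0,0,2.5,0,0,0]
}}

```text
clock: 21.25
tcp_pos: [0.5421, -0.0496, 0.2486]
orientation: [3.068, -0.668, 0.002]
contact_force: [-5.5, 0.1, 17.1]
gripper_width: 0.005
```

```bash
python3 st.py
```

```text
t 21.25 q [ 0.6   0.35 -0.7   1.79  0.25  1.09 -2.19] p [542.1 -49.6 248.6] yaw -24.55 F [-5.5  0.1 17.1] M [-0.05  1.48 -0.02] tilt [    1.1    -1.6 -1000. ] w 0.48956929985008557
```

It stays firm at 0.2486 m under 17 N against a predicted 0.248, so the crank is fully seated. I'll retreat and check.

Request:
{"method": "arm_command", "body": {
  "series": [0,0,-10,0,0,0,0,0,-50,0,0,0,0,0,-100,0,0,0,0,0,-140,0,0,0,-50,-30,-150,0,0,0,-80,-70,-150,0,0,0,-80,-110,-150,0,0,0,-80,-150,-150,0,0,0]
}}

```text
clock: 22.05
tcp_pos: [0.5307, 0.1225, 0.3974]
orientation: [3.07, -0.666, 0.004]
contact_force: [0.2, -0.8, 0.9]
gripper_width: 0.007
```

Request:
{"method": "arm_command", "body": {
  "series": [0,-50,0,0,0,0,0,-100,0,0,0,0,0,-100,0,0,0,0,0,-100,0,0,0,0]
}}

```text
clock: 22.45
tcp_pos: [0.5725, 0.2126, 0.3952]
orientation: [-3.071, 0.663, 0.003]
contact_force: [-0.6, 0.4, 0.2]
gripper_width: 0.002
```

Run:
```python
import m
from h import *
a=camera('side')[190:290,265:365]; b=camera('top')[160:290,280:410]
cv2.imwrite('pics/f2.png',np.hstack([cv2.resize(i,(400,400),interpolation=cv2.INTER_CUBIC) for i in(a,b)])[:,:,::-1])
```

```text
t 22.45 q [ 0.19  0.41 -0.84  1.42  0.3   1.45 -2.64] p [572.5 212.6 395.2] yaw -24.36 F [-0.6  0.4  0.2] M [ 0.04  0.01 -0.05] tilt [-1.8e+00  6.0e-01 -1.0e+03] w 0.16880104226979092
{'piv': array([296.9, 263.7]), 'g': array([304., 247.]), 'r': array([308.9, 254.1]), 'n': (9, 7, 12), 'needle': 21.3, 'green': np.float64(23.1), 'red': np.float64(51.5), 'dk': (np.float32(78.0), np.float32(27.0))}
NEEDLE 0.748
```

View pics/f2.png

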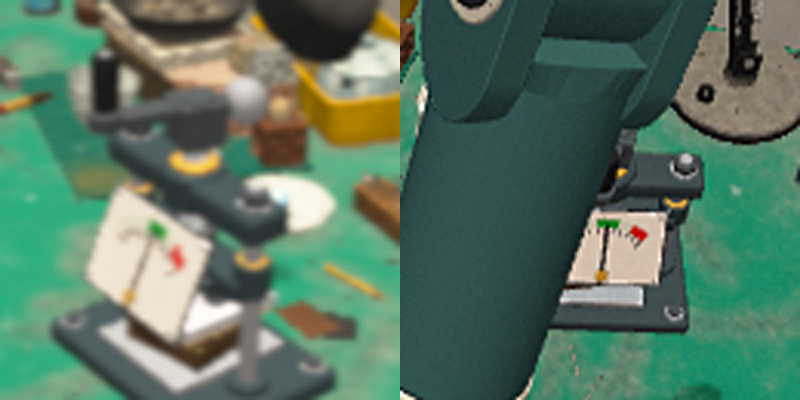

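Both views show the needle in the green band (side crop needle tip 155,230), with the crank down on the square and the arm clear of everything.

```bash
python3 -c "
from station import finish_job
print(finish_job())"
```

```text
the job is handed in; nothing more can be done
None
```

The job is done and handed in at about 22.5 s of the 67 s allowed. I put the larger crank fully down on the square and wound the screw about 1050° (2.9 turns) clockwise by the knob. The crank followed the screw down about 17.5 mm.

- **Needle:** it reads about 0.75 rad (green is 0.60–0.975) and held there after I let go. Both cameras show it in the green, and it was never seen near the red.
- **Crank seating:** the hub top stayed firm at 0.2486 m under a 17 N push, against about 0.248 m predicted, so it sits fully on the shoulder.
- **Surroundings:** in the last picture the box was still in place under the platen, and the arm stood clear of everything. I did not measure the bottle, cup or pliers again, but no unexpected contact forces showed up.
- **Disagreements:** the two cameras differed by up to about 4 mm on the screw's position. The crank still went on at the first try. No check failed.

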